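Tip the tray of empties into the wash bin

ROBOT

A 7-joint arm with a two-finger parallel gripper is mounted at the origin on the work surface. World frame = base frame: x ahead of the robot, y to its left, z up, the work surface at z = 0. Lengths are in m, angles in rad, forces in N, time in s.
With the tool pointing down it reaches from about 0.425 to 0.875 m from the base axis. Payload 8.4 kg.
Tool frame: the origin (TCP) lies on the front face of the gripper's body, between the roots of the fingers; the fingertips stand env.tip_reach ahead of it and the grasp point (between the pads) lies 54 mm ahead of it (env.tip_reach is the distance from the TCP to the fingertips, in m); z points along the fingers, y is the direction in which the jaws open and shut (so a half turn about z gives the same grasp; the last joint's range is limited). The gripper opens to 85 mm and grips with 20 to 120 N. Pads are 22 mm wide; open, the fingers measure 114 mm over their backs; the gripper's body (76 mm by 85 mm) begins 54 mm behind the grasp point. The pads swing forward as they close: fully open they stand 13 mm farther back than shut.
Start: joints at [1.041, 0.333, 0.04, 1.465, -0.013, 1.343, -0.059], TCP at [0.271, -0.591, 0.304] pointing down, gripper open.
Joint ranges: [-2.58, 2.58], [-0.38, 2.09], [-1.3, 1.39], [0.25, 2.4], [-1.5, 4.64], [0.08, 2.09], [-2.65, 2.65]. Speed limits (rad/s): [2.22, 2.22, 2.79, 2.79, 3.14, 3.14, 3.14].

INTERFACE

Orientations are given as a rotation vector (axis times angle).
In Python, from rig import env, ik, snapshot, calibration, finder gives the robot as it stands. Calls block until the motion is done:
- env.move_ptp(position, orientation): joint-space move of the TCP to a pose.
- env.move_straight(position, max_speed=0.15, rot=None, contact_N=None): straight line of the TCP; rot=None keeps the orientation; max_speed is the mean speed in m/s. With contact_N (N) it stops when the force on the tool has changed by that much, and returns True; else False.
- env.move_j(angles): joint-space move.
- env.set_gripper(opening): opening from 0.0 (shut) to 1.0 (fully open); the grip force is fixed at half the most; returns when the fingers have stopped.
- env.sleep(seconds).
- ik(position, orientation): joint angles nearest the present ones, or None.
- env.state(): the state.
- snapshot(name): name is "side" or "top"; returns (picture, depth): 400x640x3 uint8, red, green, blue; 400x640 float32, m along the optical axis (not along the pixel's ray), 0 where there is no reading.
- calibration(name): a dict with "intrinsics" (3x3 intrinsics, pixels), "eye" and "orientation" of the camera in the world. Camera axes: x right, y down, z forward; pixel columns grow to the right and rows downward; lengths in m; the calibration is good to about 2 mm. A picture is of the moment at which its call begins. calibration takes no time and is no camera call.
A pose or a line that the arm cannot do raises env.PlanningError and nothing moves.
- env.sign_off(): hands the job in, once; it reports no verdict.
Trained networks look in the newest picture that a camera, given by its name, has taken for a name from the list of things; names that differ only in an ending like _2 or _b are one class to them, and where a whole thing is asked for, a point or a joint stands for the part that bears it (a point fixed in the world has none). Each returns a list of dicts, best first, with "score" (0 to 1); they miss things now and then, are a little off and sometimes report something else, mostly with a low value. They report only what shows in the picture. A call takes as long as a camera call. They do not tell look-alikes from the thing itself.
- finder.boxes_of(name, camera): "centre" ([x, y, z] in m, in world coordinates, good to about 4 mm: the middle of the surface that is visible of it).
- finder.masks_of(name, camera): "pixels" (400x640 bool, what is visible of it).
The state is a dict: "clock": time; "joint_positions": joint angles; "joint_vel": joint speeds; "joint_torque": joint torques, N m; "tool_pos": TCP position; "tcp_rot": TCP orientation; "contact_force": force on the tool from outside, world axes, zero at the start; "moment": the same for the moment, N m; "opening": opening from 0.0 (shut) to 1.0 (fully open).
Only numpy, scipy, OpenCV 4.12 (cv2) and the standard library are available. Lean on these libraries where they do the work, as an engineer would, in place of code of your own. Each camera call takes 0.05 s, during which the arm holds its last target. There are 200 camera calls.

TASK

Push the low blue bin straight in under the stand until it meets the stop, then lift the tray slowly by its bar so that it tips on its hinge and all four empty containers (two slide boxes, two jars) slide into the bin. Lower the tray gently all the way back down flat without letting it drop, let go, leave the bin in place and do not disturb the other things on the bench.

Things in the scene. Friction and masses are not known exactly. Their poses are not given: they have to be found in the camera images.
- stand: Fixed stand, 180 (x) by 170 (y) mm, with an upright front panel up to the tray at 108 mm. Origin on the bench under the middle of its pouring edge; it reaches from there 170 mm along its own +y; z up. Below is a tunnel open to -y, 160 mm wide, 62 mm high, with 45 mm high guides at the mouth (flaring out to y = -34 mm, 212 mm over all) and a stop bar, face at y = 42 mm.
- bin_home (a point): Point of the stand on the bench where the origin of the bin is when the bin is fully home against the stop: at (0, -55, 0) mm in the stand's frame, same axes.
- bin: Loose open blue plastic bin, 136 (x) by 190 (y) by 55 mm high, walls 4 mm, about 0.45 kg. Origin at the centre of its underside; axes as the stand's when home. It starts on the -y side of the stand, 60 to 115 mm short of home, somewhat askew and up to 25 mm to one side.
- bin_face (a point): Centre of the outer (-y) end face of the bin, half-way up (27.5 mm); this is the face to push. Axes as the bin's.
- tray (a joint): Hinge angle of the grey tray on the stand, rad: 0 lying flat, 1.3 tipped as far as it goes. It rises with the bar; it falls shut by its own weight if let go. Slowly raised, the containers slide out on the way; all are out by about 1.2 rad.
- tray_hinge (a point): Middle of the tray's hinge line, which runs along the stand's x at y = 0, 112 mm above the bench. The tray is 124 (x) by 160 (y) mm with 40 mm walls on three sides, open to -y at the hinge, floor 4 mm thick. Axes as the stand's.
- tray_bar (a point): Middle of the tray's steel bar handle: round, 12 mm thick, 112 mm long along the stand's x, held by an arm at each end. With the tray flat it lies 203 mm along +y from the hinge line and 45 mm above it (157 mm above the bench), with 42 mm between the bar's axis and the tray's end wall. Axes: the tray's.
- box1_c (a point): Centre of the first closed white slide box, 34 by 60 by 27 mm, 40 g, starts flat in the tray.
- box2_c (a point): Centre of the second closed white slide box, like the first.
- jar1_c (a point): Centre of the first empty clear jar with white lid, 39 mm across, 62 mm high, 35 g, starts standing in the tray.
- jar2_c (a point): Centre of the second jar, like the first.
- reagent: Bystander: amber reagent bottle, 60 mm across, 95 mm high; origin under its centre.
- carton: Bystander: white carton, 80 by 110 by 50 mm high; origin under its centre.
- pen_cup: Bystander: white cup, 76 mm across, 100 mm high; origin under its centre.
Mind the look-alikes: they are no part of the job. What is shaped like the bin but grey or orange is not meant. Leave any red look-alike of the part that bears box1_c alone.

How it is judged:
By the outcome, as a careful person would: the job done as asked, in the order asked, and still so for the second after the job is handed in, with the robot touching nothing.
It also fails if it takes over 72 s, if anything falls off the work surface, if the arm or the gripper's body presses on something with over 40 N, if the wrist force passes 120 N, or if a joint passes its speed limit or range.

## Working session

There is one attempt and no reset: what is moved stays moved. The work goes in short steps, each a Python script; the robot and the scene stay as the last script left them, time stands still between calls to the robot, and variables do not carry over. Pictures are saved under pics/ and viewed, about 8 in all and at most 12, crops included, and the job is handed in when it is done.

```bash
ls; mkdir -p pics
cat > h.py <<'E'
import numpy as np, cv2
from scipy.spatial.transform import Rotation as R
from rig import env, ik, snapshot, calibration, finder
def cam(n):
    c=calibration(n); K=np.array(c["intrinsics"]); o=np.array(c["orientation"])
    Rm=o if o.shape==(3,3) else R.from_rotvec(o).as_matrix()
    return K,np.array(c["eye"]),Rm
def cloud(n,d):
    K,e,Rm=cam(n); v,u=np.mgrid[:400,:640]
    P=np.stack([(u-K[0,2])/K[0,0]*d,(v-K[1,2])/K[1,1]*d,d],-1)
    return P@Rm.T+e
def proj(n,p):
    K,e,Rm=cam(n); q=K@(Rm.T@(np.array(p)-e)); return q[:2]/q[2]
def save(f,img): cv2.imwrite(f,cv2.cvtColor(img,cv2.COLOR_RGB2BGR))
E
python3 - <<'E'
from h import *
for n in("side","top"):
    p,d=snapshot(n); save(f"pics/{n}0.png",p); np.savez(f"{n}0.npz",p=p,d=d)
    print(n,cam(n)[1],calibration(n)["orientation"])
    for k in("stand","bin","tray","tray_bar","box1_c","jar1_c","reagent","carton","pen_cup"):
        for r in finder.boxes_of(k,n): print(k,np.round(r["centre"],3),round(r["score"],2),proj(n,r["centre"]).round())
print(env.tip_reach,env.state())
E
```

```text
pics
side [0.10182427 0.68551092 0.93470097] [-0.74039587  2.60817917 -1.12331402]
stand [0.457 0.156 0.095] 0.84 [309. 275.]
bin [ 0.297 -0.26   0.019] 0.78 [444. 211.]
bin [ 0.717 -0.377  0.021] 0.56 [331. 138.]
tray [0.512 0.169 0.14 ] 0.67 [283. 255.]
tray_bar [0.513 0.169 0.138] 0.83 [283. 255.]
tray_bar [0.541 0.077 0.144] 0.18 [296. 221.]
box1_c [0.343 0.14  0.027] 0.89 [357. 311.]
box1_c [0.483 0.084 0.149] 0.74 [316. 232.]
box1_c [0.543 0.076 0.146] 0.25 [296. 220.]
jar1_c [0.481 0.154 0.169] 0.75 [299. 247.]
reagent [ 0.73  -0.157  0.057] 0.8 [288. 166.]
carton [0.744 0.052 0.051] 0.83 [237. 210.]
pen_cup [0.739 0.177 0.068] 0.68 [205. 237.]
top [ 0.3674161  -0.05313332  1.18715668] [-2.13976906  2.12666146 -0.17107191]
stand [0.504 0.12  0.115] 0.92 [237. 216.]
stand [ 0.543 -0.14   0.005] 0.53 [347. 207.]
bin [ 0.295 -0.249  0.006] 0.62 [393. 308.]
bin [ 0.719 -0.377  0.006] 0.62 [439. 140.]
bin [ 0.544 -0.137  0.006] 0.61 [346. 206.]
tray [0.517 0.129 0.114] 0.81 [233. 210.]
tray_bar [0.517 0.127 0.116] 0.81 [234. 210.]
box1_c [0.35  0.13  0.023] 0.94 [237. 284.]
box1_c 
[... 356 characters left out ...]

0.0726 {'clock': 1.0, 'joint_positions': array([ 1.040791  ,  0.33321692,  0.03989401,  1.46539533, -0.01341836,
        1.34333506, -0.05853312]), 'joint_vel': array([ 0.00054456,  0.00072527,  0.00045376, -0.00144161,  0.00063911,
        0.0016874 , -0.00068826]), 'joint_torque': array([-4.05128594e-04, -6.58326530e+01,  1.36338685e+00, -4.05837107e+01,
        1.68442325e-02,  2.99614141e-03, -1.72711339e-05]), 'tool_pos': array([ 0.27142412, -0.59058168,  0.30389915]), 'tcp_rot': array([-3.06892180e+00, -6.71371321e-01, -2.72650325e-06]), 'contact_force': array([-0.1747257 ,  0.55659886,  0.15960081]), 'moment': array([0.03098618, 0.02970847, 0.03410757]), 'opening': 1.003352592785421}
```

View pics/side0.png

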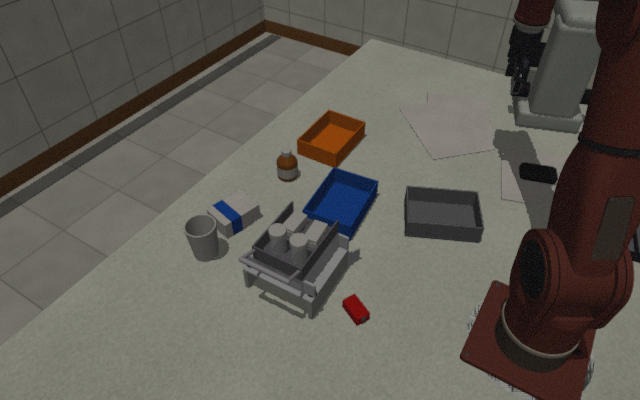

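View pics/top0.png

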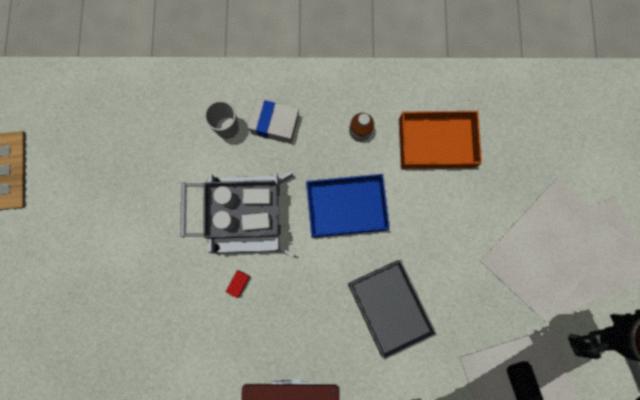

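Side and top views: the blue bin is at top (346,206) / side (340,200). The grey one, top (391,308), and the orange one, top (440,139), are look-alikes. The stand with its tray is at top (240,215), with the bar at (183,210) on the left, so the stand's +y is about world +y. The red box at (237,284) and the bystanders at (222,118), (277,120) and (362,126) are to be left alone. The white slide boxes are in the tray at (257,197) and (256,220). Next I fit the poses.

Run:
```python
from h import *
C={}
for n in("top","side"):
    z=np.load(n+"0.npz");p=z["p"].astype(int);P=cloud(n,z["d"]);ok=z["d"]>0
    blue=ok&(p[...,2]>p[...,0]+40)&(p[...,2]>p[...,1]+25)&(P[...,0]<.68)&(P[...,0]>.4)&(P[...,1]<0)
    B=P[blue]; rim=B[(B[:,2]>.043)]
    for nm,q in(("all",B),("rim",rim)):
        if len(q)>20: print(n,nm,len(q),cv2.minAreaRect(q[:,:2].astype(np.float32)*1000),np.percentile(q[:,2],[2,50,98]).round(4))
    reg=ok&(P[...,0]>.4)&(P[...,0]<.64)&(P[...,1]>-.02)&(P[...,1]<.3)
    T=P[reg&(P[...,2]>.125)]; far=T[T[:,1]>T[:,1].max()-.03]
    print(n,"tray+bar hi",cv2.minAreaRect(T[:,:2].astype(np.float32)*1000),T.min(0),T.max(0))
    S=P[reg&(P[...,2]>.02)&(P[...,2]<.06)]; print(n,"low",S.min(0),S.max(0))
    b=P[reg&(P[...,2]>.14)&(P[...,1]>.19)]
    print(n,"bar",len(b),b.mean(0),np.percentile(b,[5,50,95],axis=0).round(4).tolist())
    w=P[reg&(P[...,2]>.13)]
    h,ye=np.histogram(w[:,1],np.arange(0,.3,.01));print(h)
p=np.load("top0.npz")["p"][160:270,170:400];a=cv2.resize(p,None,fx=3.4,fy=3.4,interpolation=cv2.INTER_CUBIC)
a=cv2.convertScaleAbs(a,alpha=1.5);save("pics/top_crop.png",a)
```

```text
top all 4226 ((542.6004638671875, -135.80560302734375), (136.46078491210938, 188.60302734375), 5.7557291984558105) [-0.0006  0.0044  0.0563]
top rim 497 ((542.6004638671875, -135.80560302734375), (136.46078491210938, 188.60302734375), 5.7557291984558105) [0.0441 0.0537 0.059 ]
top tray+bar hi ((516.6066284179688, 134.6180877685547), (124.47496795654297, 208.527099609375), 2.170952796936035) [0.45200929 0.02872431 0.12501515] [0.58191727 0.23961612 0.18251632]
top low [ 0.41740016 -0.00830682  0.02019236] [0.62613883 0.18811607 0.05945501]
top bar 463 [0.51473632 0.22272396 0.15750448] [[0.4557, 0.1917, 0.1471], [0.5179, 0.2285, 0.159], [0.5717, 0.2365, 0.1644]]
[  0   0   3  18 117 165 170 165 164 167  87  26 133 217 195 161  41  26
 202  55  38  42 155 173   0   0   0   0   0]
side all 2547 ((542.2991943359375, -136.05812072753906), (136.3763885498047, 197.12924194335938), 5.715506076812744) [0.0027 0.0084 0.0575]
side rim 574 ((542.2435302734375, -135.50149536132812), (136.3763885498047, 196.01043701171875), 5.715506076812744) [0.0438 0.0538 0.0592]
side tray+bar hi ((516.515380859375, 135.3387451171875), (126.25560760498047, 210.5293426513672), 2.263097047805786) [0.452064   0.02962259 0.12500563] [0.5820262  0.24205707 0.18303134]
side low [ 0.41632991 -0.00799491  0.0200066 ] [0.6058542  0.20429898 0.0599383 ]
side bar 590 [0.51554957 0.21947035 0.15741892] [[0.4554, 0.1903, 0.1433], [0.518, 0.2304, 0.1599], [0.5702, 0.2392, 0.1655]]
[  0   0   2  42  82 157 159 165 165 154 141  28  56 176 254 395 208  48
 192 258  29  31  55 291  12   0   0   0   0]
```

View pics/top_crop.png

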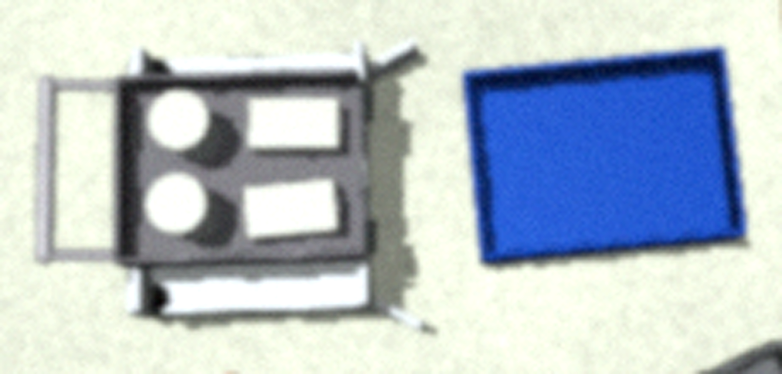

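The enlarged crop confirms the choices: the blue bin is at crop (605,155), facing the mouth of the stand, and two jars and two white boxes are in the tray. The fits from both views agree:
- **Stand:** origin about (0.5206, 0.0306), yaw 2.2°.
- **Bin:** centre (0.5424, −0.1358), yaw 5.7°. That is 112 mm short of home and 15 mm to one side.
- **Bar:** its top shows at z≈0.163 in both views, so the axis is at about 0.157.

I'll pinch the bin's outer end wall, so I can correct its offset and angle while pushing it in.

```bash
cat >> h.py <<'E'
O=np.array([.5206,.0306,0]); PSI=np.radians(2.2)
def W(x,y,z): return O+R.from_euler('z',PSI).apply([x,y,z])
def down(phi,flip=False):
    M=np.array([[-np.cos(phi),-np.sin(phi),0],[-np.sin(phi),np.cos(phi),0],[0,0,-1.]]).T
    if flip: M[:,:2]*=-1
    return R.from_matrix(M).as_rotvec()
def bar(th,z0=.054): # TCP (tool down) with bar gripped at tray angle th
    a=np.arctan2(45,203)+th; r=np.hypot(.203,.045)
    return W(0,r*np.cos(a),.112+r*np.sin(a)+z0)
def st(t=""):
    s=env.state(); print(t,round(s["clock"],2),s["tool_pos"].round(4),s["contact_force"].round(1),round(s["opening"],3))
E
python3 - <<'E'
from h import *
b=np.radians(5.74)
for f in(0,1):
    print(f,[None if (q:=ik(p,down(a,f))) is None else q.round(2) for p,a in((np.array([.5517,-.2283,.085]),b),(W(0,-.148,.085),PSI),(bar(0),PSI),(bar(.6),PSI),(bar(1.25),PSI))])
f=0 if ik([.5517,-.2283,.2],down(b,0)) is not None else 1
q=[ik([.5517,-.2283,.2],down(b,k)) for k in(0,1)]; j=env.state()["joint_positions"]
f=int(np.argmin([9 if x is None else abs(x-j).max() for x in q])); print("use",f)
env.set_gripper(.45); env.move_ptp([.5517,-.2283,.2],down(b,f)); st("above")
print(env.move_straight([.5517,-.2283,.086],max_speed=.08,contact_N=8)); st("down")
p,_=snapshot("side"); save("pics/s1.png",p[100:280,250:450].repeat(3,0).repeat(3,1))
E
```

```text
0 [array([ 0.74,  0.49, -0.52,  1.79,  0.3 ,  0.94,  1.76]), array([ 0.63,  0.4 , -0.57,  1.93,  0.27,  0.89,  1.53]), array([ 0.32,  0.4 , -1.01,  1.76,  0.36,  1.19,  0.82]), array([ 0.42,  0.21, -0.94,  1.67,  0.18,  1.35,  1.07]), array([ 0.51,  0.1 , -0.74,  1.63,  0.07,  1.44,  1.38])]
1 [array([ 0.47,  0.44, -0.19,  1.8 ,  0.1 ,  0.91, -1.23]), array([ 0.41,  0.36, -0.32,  1.94,  0.14,  0.87, -1.51]), array([ 0.26,  0.37, -0.92,  1.76,  0.32,  1.17, -2.29]), array([ 0.41,  0.21, -0.92,  1.67,  0.17,  1.35, -2.07]), array([ 0.43,  0.09, -0.65,  1.64,  0.05,  1.44, -1.76])]
use 1
above 3.24 [ 0.5514 -0.2297  0.2002] [-0.5 -0.   0.4] 0.449
False
down 4.82 [ 0.552  -0.2284  0.0866] [-0.1 -0.4 -0.6] 0.453
```

View pics/s1.png

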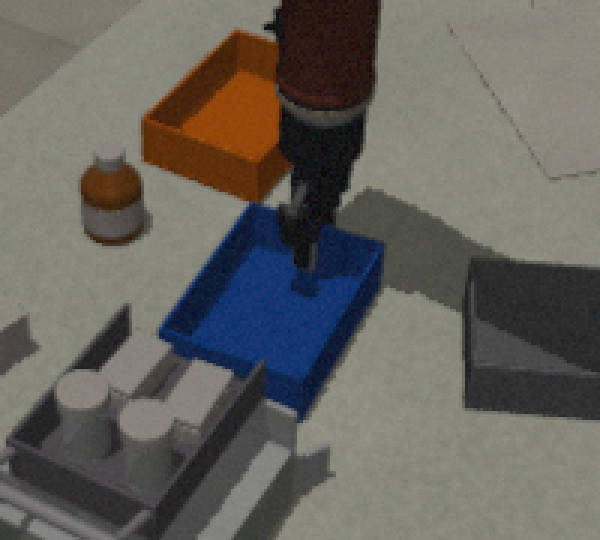

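The fingers straddle the blue bin's outer wall (crop (305,240)), one inside and one out. I'll pinch it, square it up before the mouth, then push in to contact.

Run:
```python
from h import *
z=env.state()["tool_pos"][2]
env.set_gripper(0); st("grip")
env.move_straight(W(0,-.148-.10,z),max_speed=.03,rot=down(PSI,1)); st("aligned")
env.move_straight(W(0,-.148-.02,z),max_speed=.05,contact_N=25); st("near")
print(env.move_straight(W(0,-.148+.008,z),max_speed=.02,contact_N=12)); st("stop")
env.set_gripper(.45); st("open")
env.move_straight(W(0,-.148,.2)-0*O,max_speed=.12); st("up")
p,d=snapshot("top"); P=cloud("top",d); p=p.astype(int)
m=(d>0)&(p[...,2]>p[...,0]+40)&(p[...,2]>p[...,1]+25)&(P[...,0]<.68)&(P[...,0]>.4)&(P[...,1]<.06)&(P[...,2]<.08)
r=(R.from_euler('z',-PSI).apply(P[m]-O))
rim=r[r[:,2]>.04]; print(rim.min(0),rim.max(0),cv2.minAreaRect(r[:,:2].astype(np.float32)*1000))
```

```text
grip 5.27 [ 0.5519 -0.2283  0.0863] [-0.3  0.7  2.4] 0.042
aligned 6.22 [ 0.5299 -0.2169  0.0863] [ 0.4  0.1 -2.8] 0.039
near 7.97 [ 0.5271 -0.1373  0.0865] [ 0.6  1.1 -3. ] 0.04
True
stop 9.07 [ 0.5254 -0.115   0.0862] [-0.2 -0.   3.3] 0.041
open 9.5 [ 0.5248 -0.1153  0.0856] [ 0.2 -0.1 -0.5] 0.451
up 10.6 [ 0.5258 -0.1172  0.1992] [-0.3  0.4  0. ] 0.451
[-0.0684829  -0.10342958  0.04013948] [ 0.06831471 -0.00288694  0.0624934 ] ((5.3750762939453125, -51.95827865600586), (107.97477722167969, 147.60113525390625), 89.70499420166016)
```

Run:
```python
from h import *
env.move_ptp(W(0,.203,.30),down(PSI,1)); st("over")
for n in("top","side"):
    z=np.load(n+"0.npz");P=cloud(n,z["d"]);r=R.from_euler('z',-PSI).apply(P.reshape(-1,3)-O)
    b=r[(abs(r[:,0])<.045)&(r[:,1]>.185)&(r[:,1]<.225)&(r[:,2]>.13)&(r[:,2]<.18)]
    print(n,len(b),np.polyfit(b[:,0],b[:,1],1),np.percentile(b[:,1],[3,50,97]).round(4),np.percentile(b[:,2],[3,50,97]).round(4))
p,d=snapshot("side"); P=cloud("side",d); pi=p.astype(int)
m=(d>0)&(pi[...,2]>pi[...,0]+40)&(pi[...,2]>pi[...,1]+25)&(P[...,0]<.68)&(P[...,0]>.4)&(P[...,1]<.06)&(P[...,2]<.08)
r=R.from_euler('z',-PSI).apply(P[m]-O);rim=r[r[:,2]>.04];print(rim.min(0),rim.max(0))
p,d=snapshot("top"); P=cloud("top",d); pi=p.astype(int)
m=(d>0)&(pi[...,2]>pi[...,0]+40)&(pi[...,2]>pi[...,1]+25)&(P[...,0]<.68)&(P[...,0]>.4)&(P[...,1]<.06)&(P[...,2]<.08)
r=R.from_euler('z',-PSI).apply(P[m]-O);rim=r[r[:,2]>.04];print(rim.min(0),rim.max(0),cv2.minAreaRect(r[:,:2].astype(np.float32)*1000))
save("pics/t2.png",p[140:280,160:400].repeat(3,0).repeat(3,1))
```

```text
over 12.02 [0.5134 0.2318 0.2994] [-0.2 -0.1 -0.7] 0.447
top 220 [-0.01057152  0.20079278] [0.1962 0.2005 0.2063] [0.156  0.1612 0.1656]
side 248 [-0.00704869  0.20465141] [0.198  0.2055 0.209 ] [0.1575 0.1632 0.1665]
[-0.0695325  -0.14861766  0.04004476] [ 0.0675383  -0.04349917  0.06125818]
[-0.06859678 -0.14946405  0.04006573] [ 0.06808926 -0.00283221  0.06203859] ((-0.2006072998046875, -75.37308502197266), (155.55360412597656, 136.7524871826172), 89.82364654541016)
```

View pics/t2.png

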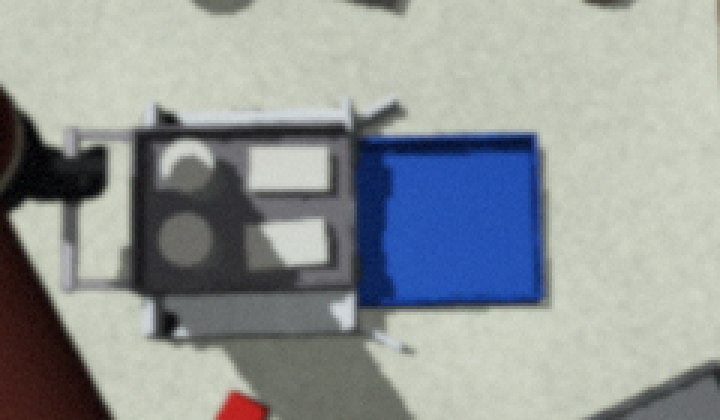

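The bin is home: its outer end is at y≈−0.149 in the stand's frame, against −0.150 expected, it is centred and its angle error is below 0.2°. In the crop the bin is flush at (450,220) and the gripper hovers over the bar at (85,170). Now I'll grip the bar and lift slowly.

Run:
```python
from h import *
print(env.move_straight(bar(0),max_speed=.06,contact_N=8)); st("at bar")
env.set_gripper(0); st("gripped")
p0=env.state()["tool_pos"]; np.save("p0.npy",p0)
for th in np.linspace(0,1.24,11)[1:]:
    env.move_straight(p0+bar(th)-bar(0),max_speed=.022); st(f"{th:.2f}")
env.sleep(.5); st()
for n in("side","top"):
    p,d=snapshot(n); np.savez(n+"1.npz",p=p,d=d)
    a=p[110:330,200:460] if n=="side" else p[130:290,160:420]; save(f"pics/{n}3.png",a.repeat(2,0).repeat(2,1))
a=np.vstack([cv2.imread("pics/side3.png"),cv2.imread("pics/top3.png")])
cv2.imwrite("pics/l3.png",cv2.resize(a,None,fx=.78,fy=.78))
```

```text
False
at bar 13.75 [0.513  0.2335 0.2114] [ 0.6  0.8 -0.2] 0.45
gripped 14.12 [0.5129 0.2337 0.2113] [-1.2  0.6  3.5] 0.115
0.12 15.45 [0.5131 0.2268 0.2362] [ 0.7  5.1 -0.6] 0.118
0.25 16.77 [0.5134 0.217  0.2598] [ 1.   6.3 -1.7] 0.121
0.37 18.1 [0.5139 0.2044 0.2825] [-0.1  6.3  2.7] 0.114
0.50 19.43 [0.5144 0.1892 0.3032] [-0.6  8.4  2.2] 0.117
0.62 20.75 [0.515  0.1717 0.3222] [-2.   9.6  6.9] 0.119
0.74 22.07 [0.5157 0.1522 0.3387] [-3.2 10.4  8.6] 0.118
0.87 23.4 [0.5164 0.1306 0.3531] [-6.7 10.7 16.3] 0.117
0.99 24.73 [0.5174 0.1065 0.3638] [-6.7 10.  17.4] 0.112
1.12 26.05 [0.5182 0.0811 0.3712] [-8.5  5.7 18.1] 0.116
1.24 27.38 [0.5192 0.0549 0.3754] [-6.5  4.8 16.3] 0.116
 27.88 [0.5192 0.0549 0.3754] [-6.7  5.7 15.8] 0.115
```

View pics/l3.png

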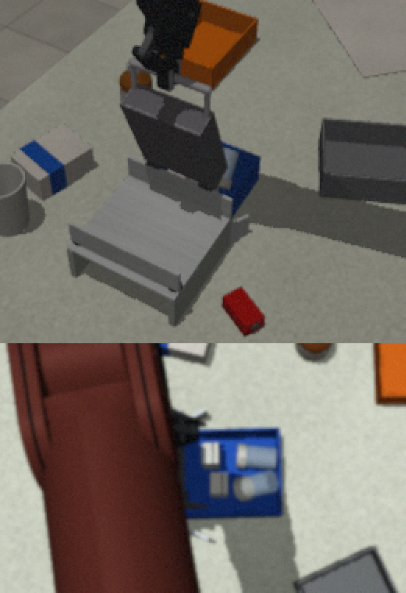

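In the top crop both boxes (210,455)/(218,485) and both jars (257,457)/(257,487) are in the blue bin. The side crop shows the tray held upright by its bar. I'll check their heights, then lower if clear.

Run:
```python
from h import *
z=np.load("top1.npz");P=cloud("top",z["d"]);r=R.from_euler('z',-PSI).apply(P.reshape(-1,3)-O);g=z["p"].reshape(-1,3).astype(int)
m=(abs(r[:,0])<.06)&(r[:,1]>-.143)&(r[:,1]<-.03)&(g[:,0]>g[:,2]-25)&(z["d"].ravel()>0)
print(m.sum(),np.percentile(r[m],[2,50,98],axis=0).round(3))
c=r[m&(r[:,2]<.2)]; print("max z in bin",c[:,2].max())
if c[:,2].max()<.1:
    p0=np.load("p0.npy")
    for th in np.linspace(1.24,0,11)[1:]:
        env.move_straight(p0+bar(th)-bar(0),max_speed=.022 if th>.2 else .015); st(f"{th:.2f}")
    env.sleep(.5); st("flat?")
    p,d=snapshot("side"); P=cloud("side",d); r=R.from_euler('z',-PSI).apply(P.reshape(-1,3)-O)
    b=r[(abs(r[:,0])<.05)&(r[:,1]>.185)&(r[:,1]<.225)&(r[:,2]>.13)&(r[:,2]<.18)]
    print(len(b),np.percentile(b[:,1:],[3,50,97],axis=0).round(4).tolist())
    save("pics/s4.png",p[130:330,220:460].repeat(3,0).repeat(3,1))
```

```text
834 [[-0.057 -0.103  0.026]
 [-0.015 -0.048  0.063]
 [ 0.043 -0.03   0.715]]
max z in bin 0.14957993133089606
```

Run:
```python
from h import *
z=np.load("top1.npz");P=cloud("top",z["d"]);r=R.from_euler('z',-PSI).apply(P.reshape(-1,3)-O);g=z["p"].reshape(-1,3).astype(int)
m=(abs(r[:,0])<.06)&(r[:,1]>-.143)&(r[:,1]<-.02)&(g[:,0]>g[:,2]-25)&(z["d"].ravel()>0)&(r[:,2]<.2)
for a in np.arange(-.143,-.02,.012):
    k=r[m&(r[:,1]>a)&(r[:,1]<=a+.012)]; h=k[k[:,2]>.075]
    print(round(a,3),len(k),np.percentile(k[:,2],[5,50,95,100]).round(3) if len(k) else "",len(h),h[:,0].min().round(3) if len(h) else "",h[:,0].max().round(3) if len(h) else "")
a=z["p"][175:255,260:350]; save("pics/b4.png",cv2.convertScaleAbs(cv2.resize(a,None,fx=7,fy=7,interpolation=cv2.INTER_CUBIC),alpha=1.3))
```

```text
-0.143 0  0  
-0.131 0  0  
-0.119 4 [0.049 0.052 0.054 0.054] 0  
-0.107 72 [0.034 0.046 0.054 0.055] 0  
-0.095 139 [0.028 0.04  0.045 0.05 ] 0  
-0.083 43 [0.03  0.036 0.043 0.045] 0  
-0.071 44 [0.044 0.063 0.066 0.067] 0  
-0.059 123 [0.025 0.063 0.066 0.068] 0  
-0.047 126 [0.029 0.063 0.067 0.132] 1 0.059 0.059
-0.035 72 [0.049 0.064 0.146 0.16 ] 12 -0.06 0.06
-0.023 0  0
```

View pics/b4.png

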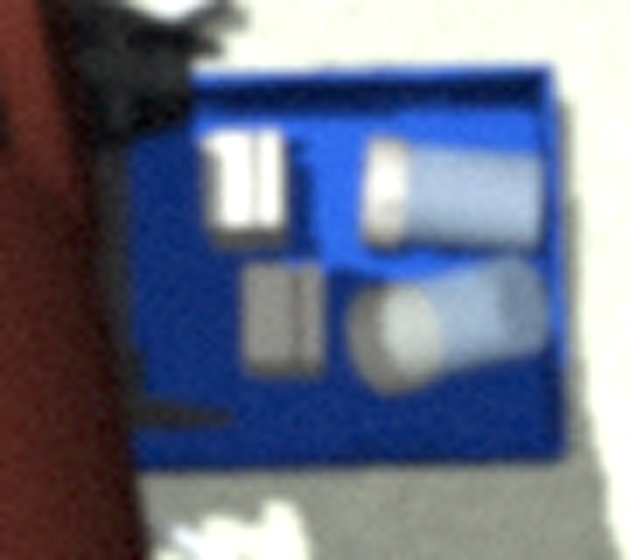

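All four containers lie clear in the bin. The boxes stand on end at (245,185)/(285,315) with tops at z≈0.066. The jars lie at (450,195)/(450,325). The only higher points are the tray's wall tips at x=±0.06. Lowering now.

Run:
```python
from h import *
p0=np.load("p0.npy")
for th in np.linspace(1.24,0,11)[1:]:
    env.move_straight(p0+bar(th)-bar(0),max_speed=.022 if th>.2 else .015); st(f"{th:.2f}")
env.sleep(.5); st("flat?")
p,d=snapshot("side"); P=cloud("side",d); r=R.from_euler('z',-PSI).apply(P.reshape(-1,3)-O)
b=r[(abs(r[:,0])<.05)&(r[:,1]>.185)&(r[:,1]<.225)&(r[:,2]>.13)&(r[:,2]<.18)]
print(len(b),np.percentile(b[:,1:],[3,50,97],axis=0).round(4).tolist())
```

```text
1.12 29.3 [0.5184 0.0799 0.3709] [-6.8  3.3 16.2] 0.113
0.99 30.62 [0.5177 0.1045 0.3628] [-3.8  3.2 11.6] 0.118
0.87 31.95 [0.5167 0.1277 0.3516] [-3.3  3.1  8.3] 0.111
0.74 33.27 [0.5161 0.1494 0.3379] [-0.9  2.6  6.7] 0.115
0.62 34.6 [0.5153 0.1696 0.3214] [-1.3  2.9  4.8] 0.118
0.50 35.92 [0.5147 0.1875 0.3021] [ 2.5 -0.1 -2.7] 0.115
0.37 37.25 [0.514  0.2034 0.282 ] [ 2.5 -1.8 -2.9] 0.115
0.25 38.58 [0.5136 0.2166 0.2599] [ 3.3 -0.1 -1.4] 0.113
0.12 40.44 [0.5133 0.2265 0.2359] [ 4.5  2.5 -1.1] 0.115
0.00 42.31 [0.513  0.2335 0.2111] [4.7 2.  0.4] 0.116
flat? 42.81 [0.513  0.2335 0.2111] [ 4.5  1.6 -0.3] 0.11
248 [[0.1927, 0.1466], [0.2062, 0.164], [0.2206, 0.1773]]
```

Run:
```python
from h import *
p=env.state()["tool_pos"]
print(env.move_straight(p-[0,0,.004],max_speed=.006,contact_N=8)); st("press")
env.set_gripper(.45); st("open")
q=env.state()["tool_pos"]; env.move_straight([q[0],q[1],.33],max_speed=.08); st("up")
env.move_ptp([.45,-.35,.35],down(PSI,1)); st("away")
for n in("side","top"):
    p,d=snapshot(n); P=cloud(n,d); r=R.from_euler('z',-PSI).apply(P.reshape(-1,3)-O)
    b=r[(abs(r[:,0])<.045)&(r[:,1]>.185)&(r[:,1]<.225)&(r[:,2]>.13)&(r[:,2]<.18)]
    print(n,len(b),np.percentile(b[:,1:],[3,50,97],axis=0).round(4).tolist())
    pi=p.astype(int).reshape(-1,3)
    m=(d.ravel()>0)&(pi[:,2]>pi[:,0]+40)&(pi[:,2]>pi[:,1]+25)&(abs(r[:,0])<.1)&(r[:,1]<.03)&(r[:,1]>-.2)&(r[:,2]>.04)&(r[:,2]<.08)
    print("bin rim",r[m].min(0).round(4),r[m].max(0).round(4))
    a=p[100:330,180:470] if n=="side" else p[90:320,150:440]; save(f"pics/{n}5.png",a)
    for k in("reagent","carton","pen_cup"): print(k,[np.round(x["centre"],3) for x in finder.boxes_of(k,n)[:1]])
a=np.vstack([cv2.imread("pics/side5.png"),cv2.imread("pics/top5.png")])
cv2.imwrite("pics/f5.png",cv2.resize(a,None,fx=1.3,fy=1.3,interpolation=cv2.INTER_CUBIC))
```

```text
True
press 43.23 [0.5131 0.2337 0.2103] [-1.2 -0.1  5.5] 0.115
open 43.62 [0.5135 0.2339 0.2102] [-0.9  0.2 -0.2] 0.449
up 45.26 [0.5134 0.2338 0.3294] [-0.5 -0.6  0.4] 0.448
away 47.37 [ 0.4508 -0.3489  0.3499] [0.7 0.3 0.3] 0.451
side 250 [[0.1984, 0.1573], [0.2052, 0.1633], [0.209, 0.1666]]
bin rim [-0.0692 -0.1498  0.04  ] [ 0.0674 -0.0441  0.0615]
reagent [array([ 0.73 , -0.155,  0.062])]
carton [array([0.738, 0.056, 0.05 ])]
pen_cup [array([0.741, 0.177, 0.067])]
top 218 [[0.1961, 0.156], [0.2008, 0.1609], [0.2065, 0.1651]]
bin rim [-0.0687 -0.1492  0.0401] [ 0.0686 -0.003   0.0743]
reagent [array([ 0.734, -0.165,  0.063])]
carton [array([0.754, 0.049, 0.05 ])]
pen_cup [array([0.761, 0.177, 0.06 ])]
```

View pics/f5.png

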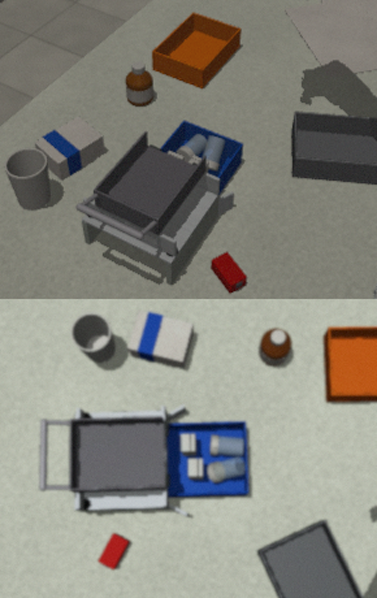

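The tray is flat and empty. The bin is home with both boxes (188,443)/(195,467) and both jars (228,445)/(228,470) in it, and everything else is in place. Handing in.

```bash
python3 -c "
from h import *
env.sign_off(); st()"
```

```text
the job is handed in; nothing more can be done
the job is handed in; nothing more can be done
```

The job is done and handed in, with about 47 s of the 72 s used. I pinched the bin's outer end wall, squared it up and pushed it in until it met the stop. I then lifted the tray by its bar to about 1.24 rad over some 13 s, so all four containers slid into the bin. I lowered the tray at the same pace until it rested flat, let go and moved the arm clear.

**Last checks:**
- **Bar:** it is back at its starting height and position to within 1 mm in both views.
- **Bin:** its outer end is 149–150 mm from the pouring edge (150 expected), and it is centred.
- **Containers:** both boxes and both jars show in the bin, and the tray is empty.
- **Bystanders:** the bottle, carton and cup measured within about 6 mm of their first readings, roughly the finder's accuracy. The red box and the grey and orange bins look unmoved.
- **Forces:** the highest I read on the tool was about 20 N; I read it only at the end of each move.

**Disagreements:**
- **Bar position:** the two cameras differed by about 4 mm, so I used a value in between.
- **Bin stop:** the bin met the stop about 2 mm deeper than my stand fit predicted. The pictures afterwards put it within 1 mm of home.
- **Height check:** my first check before lowering stopped the script because it counted the tray's own wall tips; a closer look cleared it.

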